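Centre the bowl on the bench scale and tare it

ROBOT

A 6-joint arm with a two-finger parallel gripper is mounted at the origin on the work surface. World frame = base frame: x ahead of the robot, y to its left, z up, the work surface at z = 0. Lengths are in m, angles in rad, forces in N, time in s.
With the tool pointing down it reaches from about 0.425 to 0.95 m from the base axis. Payload 14.7 kg.
Tool frame: the origin (TCP) lies at the centre of the arm's flange, where the gripper is bolted on; the fingertips stand 173 mm ahead of it and the grasp point (between the pads) lies 155 mm ahead of it; z points along the fingers, y is the line along which they close (so a half turn about z gives the same grasp; the last joint's range is limited). The gripper opens to 85 mm and grips with 20 to 120 N. Pads are 22 mm wide; open, the fingers measure 114 mm over their backs; the gripper's body (76 mm by 85 mm) begins 54 mm behind the grasp point. The pads swing forward as they close: fully open they stand 13 mm farther back than shut.
Start: joints at [-1.17, 0.48, 1.596, -0, 1.065, -0.047], TCP at [0.281, -0.586, 0.405] pointing down, gripper open.
Joint ranges: [-2.75, 2.75], [-0.82, 2.05], [0.23, 2.67], [-1.56, 4.7], [0.09, 2.69], [-2.92, 2.92]. Speed limits (rad/s): [1.89, 1.89, 2.39, 3.01, 3.01, 3.01].

INTERFACE

Orientations are given as a rotation vector (axis times angle).
In Python, from station import env gives the robot as it stands.
- The arm moves only by the tool servo_tool, never from a script. Its arguments are lists of equal length, an entry for each row: "linear": the shift along the world's x, y, z in mm, a list of three; "turn": the turn, a rotation vector about the world's x, y, z in rad, a list of three; "grip": the finger opening in mm, from 0 to 85.4. A call has exactly 10 rows; each row shifts and turns the commanded pose from where the row before left it; what a row does not reach is not made up. A row lasts 1/10 s, in which the tool goes at most 50 mm and 8.59 degrees, less where a joint would pass 70% of its speed; a pose out of reach is approached as far as the arm can. A call with a gripper value outside its range is refused whole. The fingers move at their own pace and stop on an object; the grip force is fixed at half the most. Time passes only in rows, so rows that do not move let the fingers close, or fill a call up. It gives the time, the measured TCP pose, the force, the opening and the grip force at its end, in the units of the state.
- env.get_state(): the state, without advancing time (a new reading comes with each control period).
- env.read_camera(name): name is "scene" or "top" or "wrist"; returns (picture, depth): 480x640x3 uint8, blue, green, red; 480x640 float32, m along the optical axis (not along the pixel's ray), 0 where there is no reading.
- env.camera_model(name): a dict with "fx", "fy", "cx", "cy" (pixels), "world_from_camera" (4x4, takes a point from camera to world coordinates); the wrist camera has in their place "hand_eye" (4x4, takes a point from camera to tool coordinates, whose origin is the TCP and whose axes are the flange's). Camera axes: x right, y up, looking along -z (the intrinsics and any distortion apply to the point x, -y, -z); pixel columns grow to the right and rows downward; lengths in m; the calibration is good to about 2 mm. The wrist camera is an equidistant fisheye: a pixel r from the principal point sees the ray r / f radians off the axis. A picture is of the moment at which its call begins: read the wrist's pose just before it. camera_model takes no time and is no camera call.
- env.hand_in(): hands the job in; it is judged then, once.
The state is a dict: "time": time; "joints": joint angles; "qvel": joint speeds; "effort": joint torques, N m; "ee_pos": TCP position; "orientation": TCP orientation; "contact_force": force on the tool from outside, world axes, zero at the start; "ft_torque": the same for the moment, N m; "finger_gap": finger opening in m; "finger_force": force on a finger pad.
Only numpy, scipy, OpenCV 4.12 (cv2) and the standard library are available. Lean on these libraries where they do the work, as an engineer would, in place of code of your own. Each camera call takes 0.05 s, during which the arm holds its last target. There are 200 camera calls.

TASK

Get the scale ready for weighing clay: with your fingertips gently push the bowl along the pan until it stands in the middle of the round pan, to within about a centimetre, then take your hand off it and lightly press the blue tare key. The bowl must stay standing on the pan and not be picked up; do not press the other keys or lean hard on the scale, and leave the mug, the vase and the wooden tool where they are.

Things in the scene. Friction and masses are not known exactly. Their poses are not given: they have to be found in the camera images.
- scale: the bench scale, fixed to the table: pale grey housing 306 mm front to back (x from -0.157 to +0.150 in its own frame), 240 mm wide, on four rubber feet, with a round steel pan on top and, along the front edge, a sloping panel with four keys in a row and a display behind them. Origin: under the housing, at table height; its x points from the key panel (front, towards the robot) to the back, its y to the left as seen from the robot, z up
- pan_centre (a point): centre of the top face of the scale's flat round steel pan: 200 mm diameter, no rim, 5 mm thick, its top 55 mm above the table
- bowl: empty round blue-green bowl standing loose on the pan: 126 mm across the rim (outside), 116 mm at 18 mm up, 100 mm at the foot, 46 mm high, walls 4 mm, 0.2 to 0.4 kg. Origin: centre of its underside, z up. It slides on the pan when pushed sideways on its outside with a force of a few newtons, and stops when the push stops
- tare_top (a point): top of the tare key, the blue one, second from the right as seen from the robot. The blue key, 26 mm wide and 22 mm front to back, standing 6 mm proud of the sloping panel; this point is the centre of its top face, its z axis the panel's normal (tilted 10 degrees towards the scale's front)
- tare_key (a joint): travel of the blue tare key into the panel: 0 = up, 0.005 = fully down. A spring returns it; it takes about 1 N to start it, 4 N at 0.002, where the scale takes the tare, and 9 N fully down
- power_top (a point): top of the power key, the red one, leftmost as seen from the robot. The red key, 26 mm wide and 22 mm front to back, standing 6 mm proud of the sloping panel; this point is the centre of its top face, its z axis the panel's normal (tilted 10 degrees towards the scale's front). Centres of neighbouring keys are 38 mm apart
- unit_top (a point): top of the grey unit key, second from the left. A grey key, 26 mm wide and 22 mm front to back, standing 6 mm proud of the sloping panel; this point is the centre of its top face, its z axis the panel's normal (tilted 10 degrees towards the scale's front)
- count_top (a point): top of the grey counting key, rightmost. A grey key, 26 mm wide and 22 mm front to back, standing 6 mm proud of the sloping panel; this point is the centre of its top face, its z axis the panel's normal (tilted 10 degrees towards the scale's front)
- power_key (a joint): travel of the red power key into the panel: 0 = up, 0.005 = fully down
- unit_key (a joint): travel of the grey unit key into the panel: 0 = up, 0.005 = fully down
- count_key (a joint): travel of the grey counting key into the panel: 0 = up, 0.005 = fully down
- mug: black mug standing beside the scale, left or right: 80 mm diameter, 92 mm high, handle along its own +y reaching about 35 mm out; loose. Origin: centre of its underside
- vase: small unglazed terracotta vase standing on the other side of the scale: 76 mm at its widest, 105 mm high; loose. Origin: centre of its underside
- stick: wooden modelling tool lying on the table in front of the scale, 185 mm long (along its own x), 17 mm wide, 10 mm high; loose. Origin: under its middle, at table height
Things that resemble listed ones, but are neither listed nor needed, are in the scene too. What is meant by the bowl is not red, and is the larger of those in its own colour.

How it is judged:
By the outcome, as a careful person would: the job done as asked, in the order asked, and still so for the second after the job is handed in, with the robot touching nothing.
It also fails if it takes over 43 s, if anything falls off the work surface, if the arm or the gripper's body presses on something with over 40 N, if the wrist force passes 120 N, or if a joint passes its speed limit or range.

## Working session

There is one attempt and no reset: what is moved stays moved. The work goes in short steps, Python scripts to look and compute and a tool call to move; the robot and the scene stay as the last step left them, time stands still between calls to the robot, and variables do not carry over. Pictures are saved under pics/ and viewed, at most 10 in all, crops included, and the job is handed in when it is done.

Besides the shell and the picture viewer there is one more tool, called after "Call:" as name(argument=value, ...), one argument or row to a line, values as JSON. servo_tool: Moves the arm, as the interface text tells. Its arguments: {"type":"object","properties":{"linear":{"type":"array","items":{"type":"array","items":{"type":"number"}}},"turn":{"type":"array","items":{"type":"array","items":{"type":"number"}}},"grip":{"type":"array","items":{"type":"number"}}},"required":["linear","turn","grip"]}

```bash
mkdir -p pics; cat > h.py <<'E'
import numpy as np, cv2, pickle
from station import env
def grab(n):
    s=env.get_state(); im,d=env.read_camera(n); m=env.camera_model(n)
    pickle.dump((s,im,d,m),open(f'{n}.pkl','wb')); return s,im,d,m
def load(n): return pickle.load(open(f'{n}.pkl','rb'))
def toplane(m,px,z):
    px=np.atleast_2d(np.asarray(px,float)); T=np.array(m['world_from_camera'])
    r=np.c_[(px[:,0]-m['cx'])/m['fx'],-(px[:,1]-m['cy'])/m['fy'],-np.ones(len(px))]@T[:3,:3].T
    o=T[:3,3]; return o+r*((z-o[2])/r[:,2])[:,None]
def cloud(m,d):
    v,u=np.mgrid[:480,:640]; T=np.array(m['world_from_camera'])
    c=np.stack([(u-m['cx'])/m['fx']*d,-(v-m['cy'])/m['fy']*d,-d],-1)
    return c@T[:3,:3].T+T[:3,3]
E
python3 - <<'E'
from h import *
for n in('top','scene'):
    s,im,d,m=grab(n); cv2.imwrite(f'pics/{n}1.png',im); print({k:np.round(v,3).tolist() for k,v in m.items() if not isinstance(v,str)})
print(s['orientation'],s['contact_force'],s['time'])
E
```

```text
{'fx': 447.436, 'fy': 447.436, 'cx': 319.183, 'cy': 234.812, 'world_from_camera': [[-0.004, 0.987, -0.16, 0.435], [-1.0, -0.005, -0.009, 0.052], [-0.01, 0.16, 0.987, 0.846], [0.0, 0.0, 0.0, 1.0]]}
{'fx': 483.253, 'fy': 483.253, 'cx': 321.284, 'cy': 244.06, 'world_from_camera': [[0.491, -0.547, 0.678, 1.189], [0.871, 0.312, -0.379, -0.288], [-0.004, 0.777, 0.63, 0.652], [0.0, 0.0, 0.0, 1.0]]}
[-3.06203470e+00 -6.97306877e-01  3.71358092e-04] [-1.01482169 -0.17651069  0.46005039] 0.05
```

View pics/top1.png

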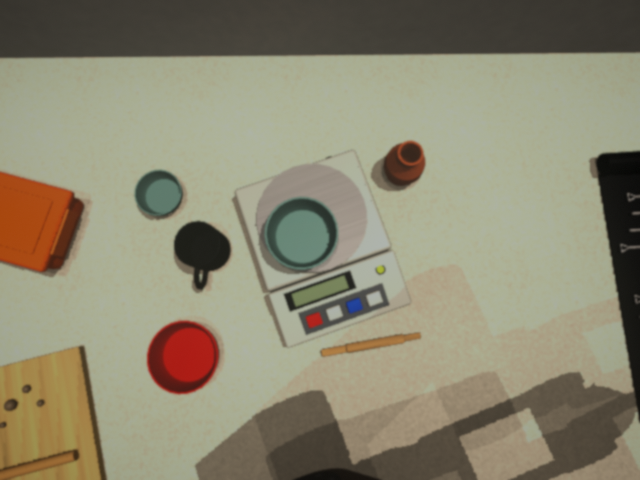

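View pics/scene1.png

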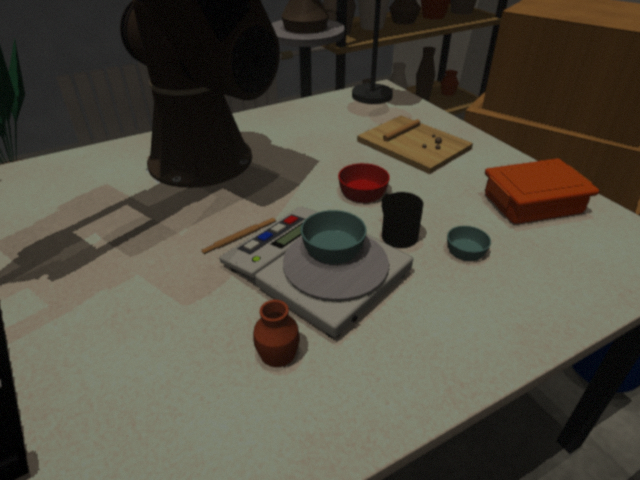

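Top view: candidates are the blue-green bowl on the pan at (300,234), a smaller blue-green one at (159,193) and a red bowl at (183,356). The one on the pan fits: larger of its colour and standing on the pan. Pan centre is near (311,217), blue key at (354,305), stick at (370,344), mug at (202,246), vase at (405,163).

```bash
python3 - <<'E'
from h import *
s,im,d,m=load('top'); P=cloud(m,d); hsv=cv2.cvtColor(im,cv2.COLOR_BGR2HSV)
def fitc(xy):
    A=np.c_[2*xy,np.ones(len(xy))]; c=np.linalg.lstsq(A,(xy**2).sum(1),rcond=None)[0]; return c[:2],np.sqrt(c[2]+c[:2]@c[:2])
for p in [(300,234),(330,185),(250,200),(375,230),(159,193),(250,350)]: print(p,hsv[p[1],p[0]],P[p[1],p[0]].round(3))
def big(mask):
    c,_=cv2.findContours(mask.astype(np.uint8)*255,cv2.RETR_EXTERNAL,cv2.CHAIN_APPROX_NONE); return sorted(c,key=cv2.contourArea)[::-1]
H,S,V=[hsv[...,i].astype(int) for i in range(3)]
teal=(H>75)&(H<100)&(S>50)
for c in big(teal)[:2]:
    w=toplane(m,c[:,0],.101 if cv2.pointPolygonTest(c,(300,234),False)>0 else .03)
    print('teal',c.mean(0),fitc(w[:,:2]))
blue=(H>105)&(H<125)&(S>120)&(V>60); red=((H<6)|(H>174))&(S>150)
roi=np.zeros_like(blue); roi[280:340,280:400]=1
for n,k in(('blue',blue),('red',red)):
    c=big(k&roi)[0]; M=cv2.moments(c); px=(M['m10']/M['m00'],M['m01']/M['m00']); q=P[int(px[1]),int(px[0])]
    print(n,px,M['m00'],q, toplane(m,px,q[2]))
bx=P[:,:,2]
cv2.imwrite('pics/crop1.png',cv2.resize(im[140:360,220:440],(590,590),interpolation=cv2.INTER_CUBIC))
E
```

```text
(300, 234) [ 75  57 135] [0.565 0.093 0.061]
(330, 185) [ 17  35 153] [0.656 0.039 0.054]
(250, 200) [ 30  32 173] [0.631 0.186 0.045]
(375, 230) [ 45  14 179] [ 0.574 -0.042  0.046]
(159, 193) [ 74  59 122] [0.655 0.369 0.007]
(250, 350) [ 35  33 177] [ 0.358  0.188 -0.001]
teal [[315.5   248.375]] (array([0.54156783, 0.06545445]), np.float64(0.0028564145458643596))
teal [[296.75  249.625]] (array([0.54036043, 0.09962458]), np.float64(0.0023681687701833536))
blue (353.96871628910463, 305.2189859762675) 154.5 [ 0.43943204 -0.00065654  0.04039314] [[ 0.43904123 -0.00237185  0.04039314]]
red (313.81895633652823, 319.71352502662404) 156.5 [0.41517006 0.07053804 0.03955986] [[0.41392209 0.06908792 0.03955986]]
```

View pics/crop1.png

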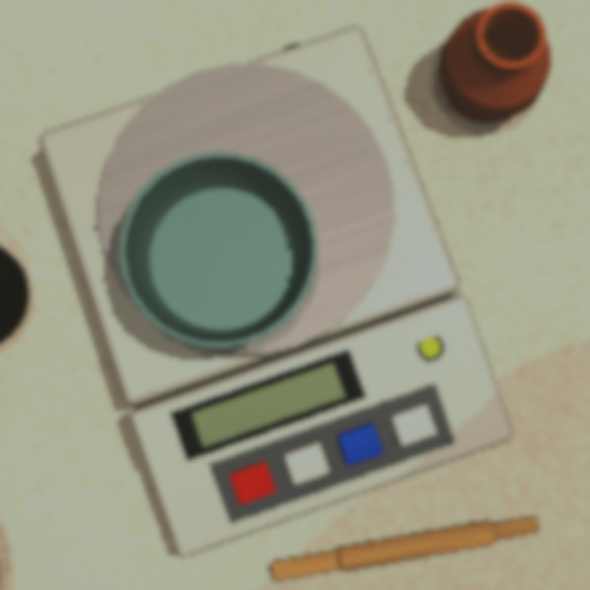

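The crop confirms the larger blue-green bowl at crop (218,250), low-left on the pan (pan centre about crop (246,212)); keys run red, grey, blue, grey from left to right, blue at crop (361,444).

```bash
python3 - <<'E'
from h import *
s,im,d,m=load('top'); P=cloud(m,d); hsv=cv2.cvtColor(im,cv2.COLOR_BGR2HSV)
H,S,V=[hsv[...,i].astype(int) for i in range(3)]
def fitc(xy):
    for _ in range(4):
        A=np.c_[2*xy,np.ones(len(xy))]; c=np.linalg.lstsq(A,(xy**2).sum(1),rcond=None)[0]; r=np.sqrt(c[2]+c[:2]@c[:2])
        e=abs(np.linalg.norm(xy-c[:2],axis=1)-r); xy=xy[e<max(2*np.median(e),.002)]
    return c[:2].round(4),r.round(4),len(xy),np.median(e).round(4)
roi=np.zeros(H.shape,bool); roi[150:280,230:395]=1
def big(mask):
    mk=cv2.morphologyEx(mask.astype(np.uint8)*255,cv2.MORPH_OPEN,np.ones((3,3)))
    c,_=cv2.findContours(mk,cv2.RETR_EXTERNAL,cv2.CHAIN_APPROX_NONE); return max(c,key=cv2.contourArea)
bowl=roi&(P[...,2]>.075)
c=big(bowl);print('bowl depth',fitc(toplane(m,c[:,0],.101)[:,:2]))
teal=roi&(H>62)&(H<100)&(S>40); c=cv2.convexHull(big(teal))
print('bowl colour',fitc(toplane(m,c[:,0],.101)[:,:2]),cv2.minEnclosingCircle(c))
pan=roi&(H<24)&(S>18)&(V<172)&(V>90); pc=big(pan|teal)
print('pan',fitc(toplane(m,pc[:,0],.055)[:,:2]),cv2.contourArea(pc))
o=im.copy(); cv2.drawContours(o,[pc],-1,(0,0,255),1); cv2.drawContours(o,[c],-1,(255,0,0),1)
cv2.imwrite('pics/crop2.png',cv2.resize(o[140:360,220:440],(590,590)))
def ctr(k,lo):
    mk=np.zeros_like(k);mk[lo[1]-14:lo[1]+14,lo[0]-14:lo[0]+14]=1; q=cv2.moments((k&mk).astype(np.uint8),True);return q['m10']/q['m00'],q['m01']/q['m00']
b=ctr((H>105)&(H<125)&(S>120),(354,305)); r=ctr(((H<6)|(H>174))&(S>150),(314,320))
print(b,r,toplane(m,b,.0405),toplane(m,r,.0405))
B=toplane(m,b,.0405)[0];R=toplane(m,r,.0405)[0];v=(R-B)[:2];print('key dist',np.linalg.norm(v),'yaw of scale',np.arctan2(v[1],v[0])-np.pi/2)
k=(abs(P[...,2]-.055)<.002)
E
```

```text
bowl depth (array([0.5615, 0.0885]), np.float64(0.0617), 207, np.float64(0.0004))
bowl colour (array([0.5604, 0.0897]), np.float64(0.0608), 35, np.float64(0.0001)) ((300.6260070800781, 232.77371215820312), 36.10463333129883)
pan (array([0.5968, 0.0732]), np.float64(0.0987), 213, np.float64(0.0005)) 4781.0
(353.94943820224717, 305.2247191011236) (313.81666666666666, 319.71666666666664) [[ 0.4390308  -0.00233026  0.0405    ]] [[0.41394163 0.0690718  0.0405    ]]
key dist 0.07568170629745948 yaw of scale 0.33790259873640593
```

View pics/crop2.png

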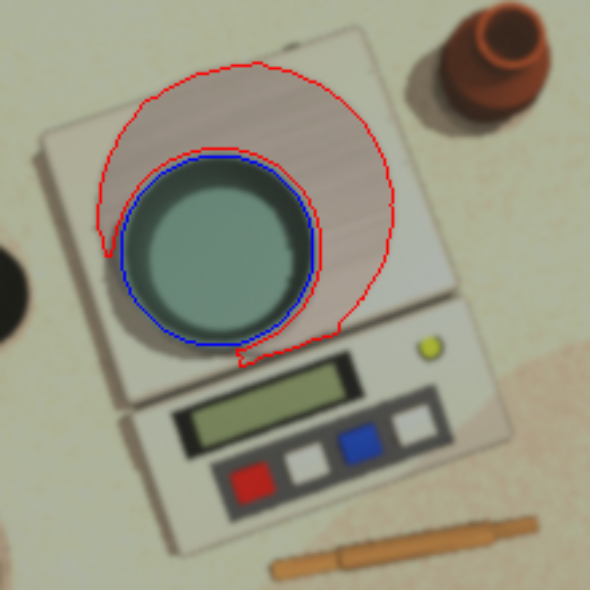

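```bash
python3 - <<'E'
from h import *
m=env.camera_model('wrist');print(np.round(m['hand_eye'],3).tolist(),{k:v for k,v in m.items() if k!='hand_eye'})
E
```

```text
[[0.0, 0.951, 0.308, 0.08], [1.0, -0.0, 0.0, 0.001], [0.0, 0.308, -0.951, 0.03], [0.0, 0.0, 0.0, 1.0]] {'fx': 371.64829954431775, 'fy': 371.64829954431775, 'cx': 328.09098029318176, 'cy': 240.7945630849206}
```

Call:
servo_tool(
  linear=[
    [20, 36, 0],
    [20, 36, 0],
    [20, 36, 0],
    [20, 36, 0],
    [20, 36, 0],
    [20, 36, 0],
    [20, 36, 0],
    [20, 36, 0],
    [6, 45, 0],
    [6, 45, 0],
  ],
  turn=[
    [0, 0, 0.1425],
    [0, 0, 0.1425],
    [0, 0, 0.1425],
    [0, 0, 0.1425],
    [0, 0, 0.1425],
    [0, 0, 0.1425],
    [0, 0, 0.1425],
    [0, 0, 0.1425],
    [0, 0, 0.1425],
    [0, 0, 0.1425],
  ],
  grip=[60, 60, 60, 60, 60, 60, 60, 60, 60, 60],
)

```text
time: 1.1
ee_pos: [0.4536, -0.2062, 0.4044]
orientation: [-1.854, -2.535, 0.0]
contact_force: [0.9, 0.4, -0.1]
finger_gap: 0.0598
finger_force: 0.0
```

Call:
servo_tool(
  linear=[
    [3, 42, 0],
    [3, 42, 0],
    [3, 42, 0],
    [3, 42, 0],
    [3, 42, 0],
    [3, 42, -10],
    [3, 42, -15],
    [2, 38, -20],
    [0, 0, -40],
    [0, 0, -30],
  ],
  turn=[
    [0, 0, 0.1425],
    [0, 0, 0.1425],
    [0, 0, 0.1425],
    [0, 0, 0.1425],
    [0, 0, 0.1425],
    [0, 0, 0.1425],
    [0, 0, 0],
    [0, 0, 0],
    [0, 0, 0],
    [0, 0, 0],
  ],
  grip=[60, 60, 60, 60, 60, 60, 60, 60, 60, 60],
)

```text
time: 2.1
ee_pos: [0.4759, 0.1254, 0.2881]
orientation: [-0.641, -3.075, 0.0]
contact_force: [-0.0, -0.4, -0.0]
finger_gap: 0.0601
finger_force: 0.0
```

```bash
python3 - <<'E'
from h import *
print(env.get_state()['ee_pos'],env.get_state()['orientation'],env.get_state()['contact_force'])
a=grab('scene')[1];b=grab('top')[1]
cv2.imwrite('pics/s2.png',np.hstack([cv2.resize(a[130:350,180:440],(400,338)),cv2.resize(b[130:350,200:460],(400,338))]))
E
```

```text
[0.47592885 0.12537916 0.28807538] [-6.41425316e-01 -3.07513814e+00  1.52077597e-04] [-0.0425545  -0.39361426 -0.03335023]
```

View pics/s2.png

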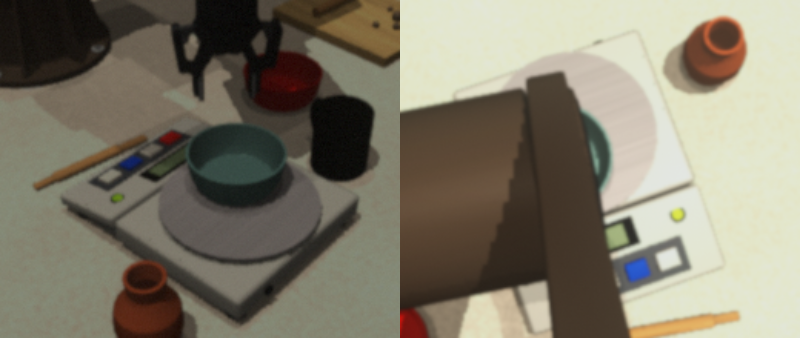

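The scene view (left half) shows the open fingers at (198,90) and (252,85), behind the bowl at (237,165) and clear of it. In the top view the arm covers the bowl.

Call:
servo_tool(
  linear=[
    [0, 0, -25],
    [0, 0, -15],
    [3.7, -1.6, 0],
    [3.7, -1.6, 0],
    [3.7, -1.6, 0],
    [3.7, -1.6, 0],
    [3.7, -1.6, 0],
    [3.7, -1.6, 0],
    [0, 0, 0],
    [0, 0, 0],
  ],
  turn=[
    [0, 0, 0],
    [0, 0, 0],
    [0, 0, 0],
    [0, 0, 0],
    [0, 0, 0],
    [0, 0, 0],
    [0, 0, 0],
    [0, 0, 0],
    [0, 0, 0],
    [0, 0, 0],
  ],
  grip=[60, 60, 60, 60, 60, 60, 60, 60, 60, 60],
)

```text
time: 3.2
ee_pos: [0.4986, 0.1144, 0.2497]
orientation: [-0.646, -3.074, 0.0]
contact_force: [0.1, 0.2, -0.2]
finger_gap: 0.06
finger_force: 0.0
```

Call:
servo_tool(
  linear=[
    [2.75, -1.2, 0],
    [2.75, -1.2, 0],
    [2.75, -1.2, 0],
    [2.75, -1.2, 0],
    [2.75, -1.2, 0],
    [2.75, -1.2, 0],
    [2.75, -1.2, 0],
    [2.75, -1.2, 0],
    [0, 0, 0],
    [0, 0, 0],
  ],
  turn=[
    [0, 0, 0],
    [0, 0, 0],
    [0, 0, 0],
    [0, 0, 0],
    [0, 0, 0],
    [0, 0, 0],
    [0, 0, 0],
    [0, 0, 0],
    [0, 0, 0],
    [0, 0, 0],
  ],
  grip=[60, 60, 60, 60, 60, 60, 60, 60, 60, 60],
)

```text
time: 4.2
ee_pos: [0.5208, 0.1048, 0.2497]
orientation: [0.646, 3.074, 0.0]
contact_force: [0.0, -0.1, 0.3]
finger_gap: 0.0599
finger_force: 0.0
```

```bash
cat > bowl.py <<'E'
from h import *
def bowl(name='scene'):
    s,im,d,m=grab(name); P=cloud(m,d)
    hsv=cv2.cvtColor(im,cv2.COLOR_BGR2HSV).astype(int)
    H,S=hsv[...,0],hsv[...,1]
    k=(H>60)&(H<105)&(S>40)&(P[...,2]>.088)&(P[...,2]<.108)&(abs(P[...,0]-.59)<.12)&(abs(P[...,1]-.075)<.12)
    xy=P[k][:,:2]
    # rim points: far from inside; robust circle of known radius 0.061
    from scipy.optimize import least_squares
    r=least_squares(lambda c:np.linalg.norm(xy-c,axis=1)-.061,xy.mean(0),loss='soft_l1',f_scale=.002)
    print(name,'bowl',r.x.round(4),'n',k.sum(),'res',np.median(abs(r.fun)).round(4),'pan offset mm',((np.array([.5968,.0732])-r.x)*1000).round(1),'F',np.round(s['contact_force'],1),s['ee_pos'])
    return im
if __name__=='__main__':
    s0=load('scene'); bowl('scene')
E
python3 bowl.py
```

```text
scene bowl [0.5839 0.0744] n 768 res 0.0014 pan offset mm [12.9 -1.2] F [ 0.  -0.1  0.3] [0.52083918 0.10483815 0.24972708]
```

Call:
servo_tool(
  linear=[
    [2.5, -0.8, 0],
    [2.5, -0.8, 0],
    [2.5, -0.8, 0],
    [2.5, -0.8, 0],
    [2, -0.6, 0],
    [0, 0, 0],
    [-8, 4, 0],
    [-20, 8, 0],
    [-20, 8, 0],
    [-20, 0, 40],
  ],
  turn=[
    [0, 0, 0],
    [0, 0, 0],
    [0, 0, 0],
    [0, 0, 0],
    [0, 0, 0],
    [0, 0, 0],
    [0, 0, 0],
    [0, 0, 0],
    [0, 0, 0],
    [0, 0, 0],
  ],
  grip=[60, 60, 60, 60, 60, 60, 60, 60, 60, 60],
)

```text
time: 5.25
ee_pos: [0.4621, 0.1216, 0.2867]
orientation: [-0.643, -3.069, 0.004]
contact_force: [1.4, 1.3, 2.1]
finger_gap: 0.0602
finger_force: 0.0
```

Call:
servo_tool(
  linear=[
    [0, -20, 20],
    [0, -40, 20],
    [0, -45, 0],
    [0, -45, 0],
    [0, -45, 0],
    [0, -45, 0],
    [0, -45, 0],
    [0, -30, 0],
    [0, 0, 0],
    [0, 0, 0],
  ],
  turn=[
    [0, 0, -0.14],
    [0, 0, -0.14],
    [0, 0, -0.14],
    [0, 0, -0.14],
    [0, 0, -0.14],
    [0, 0, -0.12],
    [0, 0, 0],
    [0, 0, 0],
    [0, 0, 0],
    [0, 0, 0],
  ],
  grip=[0, 0, 0, 0, 0, 0, 0, 0, 0, 0],
)

```text
time: 6.25
ee_pos: [0.4642, -0.194, 0.3296]
orientation: [-1.819, -2.561, -0.0]
contact_force: [-1.4, 0.8, -0.4]
finger_gap: 0.0
finger_force: 0.0
```

```bash
python3 - <<'E'
from bowl import *
a=bowl('scene'); b=bowl('top')
cv2.imwrite('pics/s3.png',np.hstack([cv2.resize(a[130:350,180:440],(400,338)),cv2.resize(b[130:350,200:460],(400,338))]))
s,im,d,m=load('top');P=cloud(m,d);k=(P[...,2]>.075)&(P[...,2]<.12)&(abs(P[...,0]-.59)<.11)&(abs(P[...,1]-.075)<.1)
c=max(cv2.findContours(k.astype(np.uint8),0,1)[0],key=cv2.contourArea)
xy=toplane(m,c[:,0],.101)[:,:2];A=np.c_[2*xy,np.ones(len(xy))];q=np.linalg.lstsq(A,(xy**2).sum(1),rcond=None)[0]
print('contour',q[:2],np.sqrt(q[2]+q[:2]@q[:2]))
E
```

```text
scene bowl [0.5955 0.0706] n 801 res 0.0014 pan offset mm [1.3 2.6] F [-1.4  0.8 -0.4] [ 0.46418443 -0.19397426  0.3295655 ]
top bowl [0.5895 0.0727] n 673 res 0.002 pan offset mm [7.3 0.5] F [ 0.6 -0.8  0.5] [ 0.46423463 -0.19330565  0.32957108]
contour [0.59153612 0.07313393] 0.061696071664801545
```

View pics/s3.png

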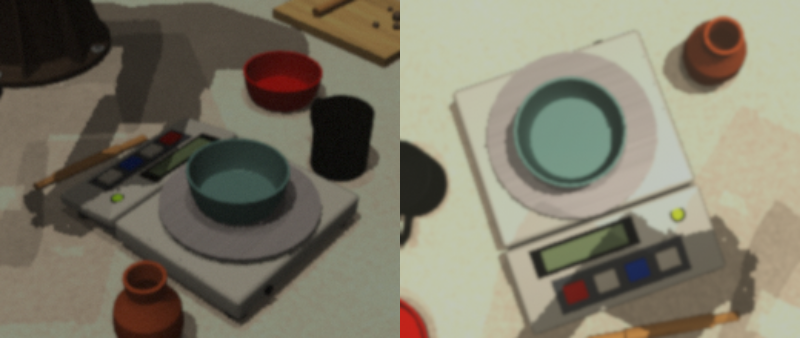

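The bowl now looks nearly concentric: bowl at (570,131), pan at about (572,135) in the top half. One refit of the pan, now that more of it is visible.

```bash
python3 - <<'E'
from h import *
from scipy.optimize import least_squares
def fit(xy):
    r=least_squares(lambda c:np.linalg.norm(xy-c[:2],axis=1)-c[2],[*xy.mean(0),.1],loss='soft_l1',f_scale=.001); return r.x.round(4),np.median(abs(r.fun)).round(4),len(xy)
s,im,d,m=load('top'); H,S,V=[x.astype(int) for x in cv2.split(cv2.cvtColor(im,cv2.COLOR_BGR2HSV))]
roi=np.zeros(H.shape,bool); roi[150:288,230:395]=1
k=(roi&(((H<24)&(S>18)&(V<172)|(H>62)&(H<100)&(S>40)))).astype(np.uint8)
k=cv2.morphologyEx(k,cv2.MORPH_OPEN,np.ones((3,3))); c=max(cv2.findContours(k,0,1)[0],key=cv2.contourArea)
print('pan',fit(toplane(m,cv2.convexHull(c)[:,0],.055)[:,:2]),fit(toplane(m,c[:,0],.055)[:,:2]))
E
```

```text
pan (array([0.5998, 0.0759, 0.0646]), np.float64(0.0002), 30) (array([0.599 , 0.0779, 0.0625]), np.float64(0.0017), 250)
```

```bash
python3 - <<'E'
from h import *
from scipy.optimize import least_squares
s,im,d,m=load('top'); L=cv2.cvtColor(cv2.GaussianBlur(im,(3,3),0),cv2.COLOR_BGR2LAB)
for p in [(260,215),(358,200),(310,175),(365,245),(250,250),(245,195),(360,165)]: print(p,L[p[1],p[0]])
# radial edges: strongest change of the a channel along rays from the pan centre
a=L[...,1].astype(float); T=np.array(m['world_from_camera']); pts=[]
rs=np.arange(.085,.115,.0005)
for t in np.radians(np.arange(0,360,3)):
    w=np.c_[.5968+rs*np.cos(t),.0732+rs*np.sin(t),np.full(len(rs),.055)]
    c=(w-T[:3,3])@T[:3,:3]; u=m['cx']+m['fx']*c[:,0]/-c[:,2]; v=m['cy']-m['fy']*c[:,1]/-c[:,2]
    p=cv2.remap(a,u[None].astype(np.float32),v[None].astype(np.float32),cv2.INTER_LINEAR)[0] if 0 else cv2.remap(a.astype(np.float32),u[None].astype(np.float32),v[None].astype(np.float32),cv2.INTER_LINEAR)[0]
    g=p[:-6]-p[6:]; i=g.argmax()
    if g[i]>2: pts.append(w[i+3,:2])
xy=np.array(pts); r=least_squares(lambda c:np.linalg.norm(xy-c[:2],axis=1)-c[2],[.5968,.0732,.1],loss='soft_l1',f_scale=.001)
print(len(xy),r.x.round(4),np.median(abs(r.fun)))
E
```

```text
(260, 215) [167 130 135]
(358, 200) [173 130 135]
(310, 175) [168 129 136]
(365, 245) [201 125 132]
(250, 250) [142 128 141]
(245, 195) [196 125 139]
(360, 165) [186 124 140]
103 [0.5968 0.0735 0.1   ] 0.0006731243282271648
```

The pan centre is confirmed at (0.597, 0.0735) with radius 0.100. The bowl is 1–5 mm off it depending on the view, which is within tolerance. Next I'll move over the blue key.

Call:
servo_tool(
  linear=[
    [-4, 32, 0],
    [-4, 32, 0],
    [-4, 32, 0],
    [-4, 32, 0],
    [-4, 32, 0],
    [-5, 31, 0],
    [0, 0, -30],
    [0, 0, -30],
    [0, 0, -25],
    [0, 0, 0],
  ],
  turn=[
    [0, 0, 0],
    [0, 0, 0],
    [0, 0, 0],
    [0, 0, 0],
    [0, 0, 0],
    [0, 0, 0],
    [0, 0, 0],
    [0, 0, 0],
    [0, 0, 0],
    [0, 0, 0],
  ],
  grip=[0, 0, 0, 0, 0, 0, 0, 0, 0, 0],
)

```text
time: 7.35
ee_pos: [0.4382, -0.0017, 0.2427]
orientation: [-1.813, -2.561, 0.004]
contact_force: [0.8, 0.3, 0.9]
finger_gap: -0.0001
finger_force: 0.0
```

```bash
python3 - <<'E'
from h import *
a=grab('scene')[1];w=grab('wrist')[1]
cv2.imwrite('pics/s4.png',np.hstack([cv2.resize(a[150:300,180:360],(400,333)),cv2.resize(w,(400,333))]))
s=env.get_state();print(s['ee_pos'],s['contact_force'])
E
```

```text
[ 0.43937819 -0.00218737  0.24498481] [0.78138136 0.04814563 1.12903781]
```

View pics/s4.png

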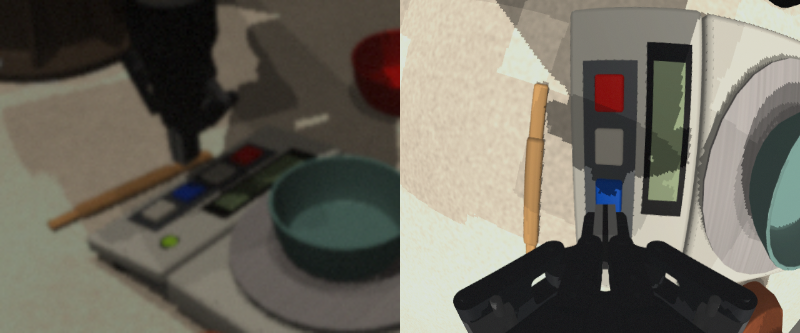

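The wrist view (right half) shows the closed tips at (605,210) right over the blue key (608,195), clear of the red and grey keys.

Call:
servo_tool(
  linear=[
    [0, 0, -8],
    [0, 0, -6],
    [0, 0, -5],
    [0, 0, -3],
    [0, 0, -2],
    [0, 0, -1],
    [0, 0, -1],
    [0, 0, 0],
    [0, 0, 0],
    [0, 0, 0],
  ],
  turn=[
    [0, 0, 0],
    [0, 0, 0],
    [0, 0, 0],
    [0, 0, 0],
    [0, 0, 0],
    [0, 0, 0],
    [0, 0, 0],
    [0, 0, 0],
    [0, 0, 0],
    [0, 0, 0],
  ],
  grip=[0, 0, 0, 0, 0, 0, 0, 0, 0, 0],
)

```text
time: 8.45
ee_pos: [0.4397, -0.0029, 0.2188]
orientation: [1.817, 2.562, 0.0]
contact_force: [0.8, 1.3, -0.9]
finger_gap: 0.0005
finger_force: 0.0
```

Call:
servo_tool(
  linear=[
    [0, 0, -0.5],
    [0, 0, -0.5],
    [0, 0, -0.5],
    [0, 0, -0.5],
    [0, 0, 0],
    [0, 0, 0],
    [0, 0, 0],
    [0, 0, 0],
    [0, 0, 0],
    [0, 0, 0],
  ],
  turn=[
    [0, 0, 0],
    [0, 0, 0],
    [0, 0, 0],
    [0, 0, 0],
    [0, 0, 0],
    [0, 0, 0],
    [0, 0, 0],
    [0, 0, 0],
    [0, 0, 0],
    [0, 0, 0],
  ],
  grip=[0, 0, 0, 0, 0, 0, 0, 0, 0, 0],
)

```text
time: 9.45
ee_pos: [0.4397, -0.0029, 0.2167]
orientation: [-1.817, -2.562, -0.0]
contact_force: [-0.3, -0.2, 0.5]
finger_gap: 0.0002
finger_force: 0.0
```

Call:
servo_tool(
  linear=[
    [0, 0, -0.5],
    [0, 0, -0.5],
    [0, 0, -0.5],
    [0, 0, 0],
    [0, 0, 0],
    [0, 0, 0],
    [0, 0, 0],
    [0, 0, 0],
    [0, 0, 0],
    [0, 0, 0],
  ],
  turn=[
    [0, 0, 0],
    [0, 0, 0],
    [0, 0, 0],
    [0, 0, 0],
    [0, 0, 0],
    [0, 0, 0],
    [0, 0, 0],
    [0, 0, 0],
    [0, 0, 0],
    [0, 0, 0],
  ],
  grip=[0, 0, 0, 0, 0, 0, 0, 0, 0, 0],
)

```text
time: 10.45
ee_pos: [0.4397, -0.0029, 0.2152]
orientation: [1.817, 2.562, 0.0]
contact_force: [-0.2, 0.1, 0.7]
finger_gap: -0.0005
finger_force: 0.0
```

Call:
servo_tool(
  linear=[
    [0, 0, -0.5],
    [0, 0, -0.5],
    [0, 0, 0],
    [0, 0, 0],
    [0, 0, 0],
    [0, 0, 0],
    [0, 0, 0],
    [0, 0, 0],
    [0, 0, 0],
    [0, 0, 0],
  ],
  turn=[
    [0, 0, 0],
    [0, 0, 0],
    [0, 0, 0],
    [0, 0, 0],
    [0, 0, 0],
    [0, 0, 0],
    [0, 0, 0],
    [0, 0, 0],
    [0, 0, 0],
    [0, 0, 0],
  ],
  grip=[0, 0, 0, 0, 0, 0, 0, 0, 0, 0],
)

```text
time: 11.45
ee_pos: [0.4397, -0.0029, 0.2142]
orientation: [1.817, 2.563, 0.0]
contact_force: [0.3, -0.1, 1.2]
finger_gap: 0.0001
finger_force: 0.0
```

Call:
servo_tool(
  linear=[
    [0, 0, -0.5],
    [0, 0, -0.5],
    [0, 0, -0.5],
    [0, 0, 0],
    [0, 0, 0],
    [0, 0, 0],
    [0, 0, 0],
    [0, 0, 0],
    [0, 0, 0],
    [0, 0, 0],
  ],
  turn=[
    [0, 0, 0],
    [0, 0, 0],
    [0, 0, 0],
    [0, 0, 0],
    [0, 0, 0],
    [0, 0, 0],
    [0, 0, 0],
    [0, 0, 0],
    [0, 0, 0],
    [0, 0, 0],
  ],
  grip=[0, 0, 0, 0, 0, 0, 0, 0, 0, 0],
)

```text
time: 12.45
ee_pos: [0.4397, -0.0029, 0.2127]
orientation: [1.817, 2.563, 0.0]
contact_force: [0.4, 0.5, 1.1]
finger_gap: -0.0001
finger_force: 0.6
```

Call:
servo_tool(
  linear=[
    [0, 0, -0.5],
    [0, 0, -0.5],
    [0, 0, 0],
    [0, 0, 0],
    [0, 0, 0],
    [0, 0, 0],
    [0, 0, 0],
    [0, 0, 0],
    [0, 0, 0],
    [0, 0, 0],
  ],
  turn=[
    [0, 0, 0],
    [0, 0, 0],
    [0, 0, 0],
    [0, 0, 0],
    [0, 0, 0],
    [0, 0, 0],
    [0, 0, 0],
    [0, 0, 0],
    [0, 0, 0],
    [0, 0, 0],
  ],
  grip=[0, 0, 0, 0, 0, 0, 0, 0, 0, 0],
)

```text
time: 13.45
ee_pos: [0.4397, -0.0029, 0.2117]
orientation: [1.817, 2.562, 0.0]
contact_force: [2.2, 1.2, 3.3]
finger_gap: 0.0001
finger_force: 1.3
```

Call:
servo_tool(
  linear=[
    [0, 0, -0.5],
    [0, 0, -0.5],
    [0, 0, 0],
    [0, 0, 0],
    [0, 0, 0],
    [0, 0, 0],
    [0, 0, 0],
    [0, 0, 0],
    [0, 0, 0],
    [0, 0, 0],
  ],
  turn=[
    [0, 0, 0],
    [0, 0, 0],
    [0, 0, 0],
    [0, 0, 0],
    [0, 0, 0],
    [0, 0, 0],
    [0, 0, 0],
    [0, 0, 0],
    [0, 0, 0],
    [0, 0, 0],
  ],
  grip=[0, 0, 0, 0, 0, 0, 0, 0, 0, 0],
)

```text
time: 14.45
ee_pos: [0.4397, -0.0029, 0.2107]
orientation: [1.817, 2.563, 0.0]
contact_force: [2.2, 0.4, 4.3]
finger_gap: 0.0002
finger_force: 2.1
```

Call:
servo_tool(
  linear=[
    [0, 0, -0.5],
    [0, 0, -0.5],
    [0, 0, 0],
    [0, 0, 0],
    [0, 0, 0],
    [0, 0, 0],
    [0, 0, 0],
    [0, 0, 0],
    [0, 0, 0],
    [0, 0, 0],
  ],
  turn=[
    [0, 0, 0],
    [0, 0, 0],
    [0, 0, 0],
    [0, 0, 0],
    [0, 0, 0],
    [0, 0, 0],
    [0, 0, 0],
    [0, 0, 0],
    [0, 0, 0],
    [0, 0, 0],
  ],
  grip=[0, 0, 0, 0, 0, 0, 0, 0, 0, 0],
)

```text
time: 15.45
ee_pos: [0.4398, -0.0029, 0.2097]
orientation: [1.817, 2.562, 0.0]
contact_force: [2.1, 1.1, 6.3]
finger_gap: 0.0
finger_force: 2.8
```

6.3 N is past the 4 N tare point and below full travel. Lifting off.

Call:
servo_tool(
  linear=[
    [0, 0, -0.2],
    [0, 0, 0],
    [0, 0, 3],
    [0, 0, 10],
    [0, 0, 30],
    [0, 0, 40],
    [0, -30, 30],
    [0, -45, 0],
    [0, -45, 0],
    [0, -45, 0],
  ],
  turn=[
    [0, 0, 0],
    [0, 0, 0],
    [0, 0, 0],
    [0, 0, 0],
    [0, 0, 0],
    [0, 0, 0],
    [0, 0, 0],
    [0, 0, 0],
    [0, 0, 0],
    [0, 0, 0],
  ],
  grip=[0, 0, 0, 0, 0, 0, 0, 0, 0, 0],
)

```text
time: 16.45
ee_pos: [0.4389, -0.1693, 0.3234]
orientation: [1.817, 2.563, -0.0]
contact_force: [1.6, 1.1, 0.5]
finger_gap: 0.0
finger_force: 0.0
```

Call:
servo_tool(
  linear=[
    [0, -40, 0],
    [0, -30, 0],
    [0, 0, 0],
    [0, 0, 0],
    [0, 0, 0],
    [0, 0, 0],
    [0, 0, 0],
    [0, 0, 0],
    [0, 0, 0],
    [0, 0, 0],
  ],
  turn=[
    [0, 0, 0],
    [0, 0, 0],
    [0, 0, 0],
    [0, 0, 0],
    [0, 0, 0],
    [0, 0, 0],
    [0, 0, 0],
    [0, 0, 0],
    [0, 0, 0],
    [0, 0, 0],
  ],
  grip=[0, 0, 0, 0, 0, 0, 0, 0, 0, 0],
)

```text
time: 17.45
ee_pos: [0.4397, -0.2377, 0.3225]
orientation: [-1.817, -2.563, 0.0]
contact_force: [-0.1, -0.1, -0.6]
finger_gap: 0.0002
finger_force: 0.0
```

```bash
python3 - <<'E'
from bowl import *
b=bowl('top');cv2.imwrite('pics/s5.png',cv2.resize(b[130:370,160:460],(750,600)))
E
```

```text
top bowl [0.5895 0.0728] n 676 res 0.002 pan offset mm [7.3 0.4] F [-0.1 -0.1 -0.6] [ 0.43969956 -0.23773783  0.32250837]
```

View pics/s5.png

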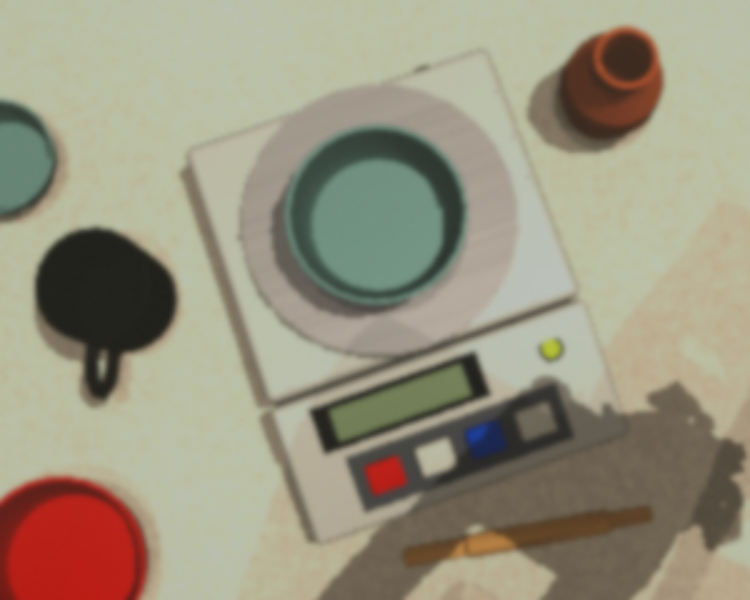

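The bowl is standing about 5 mm from the pan centre (bowl (376,216), pan (379,220)). The mug, vase and stick haven't moved, and the hand is clear.

```bash
python3 -c "
from station import env
print(env.hand_in())"
```

```text
the job is handed in; nothing more can be done
None
```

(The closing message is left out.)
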